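# Load the sharpening spindle: spacer, wheel, then the bayonet cap

### The job

Get the little sharpening spindle ready for the gouges: slide the brass spacer onto its shaft first, then the reddish abrasive wheel on top of it, and fix them with the black cap. The cap's slot must drop over the cross pin of the shaft - feel for it gently, turning the cap until it drops, never forcing it - then press it down against the spring, turn it about 60 degrees until the pin locks it and let go, so that it stays sprung down. Press lightly throughout (never more than 25 N) and leave the other tools on the bench where they are.

Things in the scene. Friction and masses are not known exactly. Their poses are not given: they have to be found in the camera images.
- spindle: Green cast stand fixed to the bench, foot 104 x 104 x 12 mm, with an upright steel shaft on its z axis. Origin: underside of the foot, on the shaft's axis. Heights in mm above it: sprung seat disc 36; thick part of the shaft (22 mm diameter) up to 67; neck (10 mm diameter) from there to the round tip at 90, with a cross pin through it. Twisted hard (0.15 N m) the shaft turns.
- seat_home (a point): Point on the shaft's axis at the top of the unloaded seat, 36 mm above the spindle's origin. The seat (aluminium, 40 mm diameter) sinks 8 mm at most on its spring: 5 N to start it, 1 N more per mm, 13 N at the bottom, which is a hard stop. It does not turn.
- pin_centre (a point): Centre of the brass cross pin in the shaft's neck, 79.5 mm above the spindle's origin. The pin is a level flat-faced bar, 5 x 5 mm (top at 82, underside at 77 mm) and 22 mm long over its ends. Its direction is NOT measured (this point turns with the stand, not with the pin): it lies anywhere within 1.3 rad either side of the stand's x axis and must be seen or felt for.
- spacer: Brass sleeve standing on end, outer diameter 36 mm, bore 25 mm, 24 mm high, about 80 g. Origin: centre of its underside, z along its axis. Same both ways up. On the unloaded seat its origin is 36 mm above the spindle's.
- wheel: Reddish-brown abrasive wheel with steel hub rings, lying flat, 60 mm diameter, bore 25 mm, 16 mm thick, about 80 g. Origin: centre of its underside, z along its axis. Same both ways up. Resting on the spacer its origin is 60 mm above the spindle's while the spring is not pressed.
- cap: Black knurled bayonet cap, an open-topped cup standing upright, 46 mm diameter, 28 mm high, 32 mm wide inside, about 90 g. Origin: centre of its underside, z up. Its floor is a 5 mm steel plate with a 13 mm hole for the neck and, through the plate, a slot 8.5 mm wide, 25 mm long along the cap's x axis; two red marks on the rim show the slot's direction (a half turn is the same).
- cap_floor (a point): Centre of the top face of the cap's floor plate, 5 mm above the cap's origin; this face must end up bearing against the pin's underside. The slot passes the pin when within about 0.17 rad of its direction. Cap origin above the spindle's, with spacer and wheel below it: 82 mm resting on top of the pin (slot not found); 76 mm dropped over the pin onto the wheel.
- cap_top (a point): Centre of the cap's open top, 28 mm above its origin. To lock, press the dropped cap from 76 to below 72 mm above the spindle's origin (9 N or a little more; 68 mm is the hard stop) and turn it either way, about 1 rad (there are stops inside at about 1.1 rad; at least 0.6 rad is needed for a sure hold). Let go, the spring lifts it to 72 mm against the pin.
- finger_plane: Bystander: small brass finger plane, 29 x 60 x 31 mm, loose on the bench. Origin: centre of its underside.
- spool_clamp: Bystander: wooden spool clamp with wing nut, standing, 35 mm diameter, 68 mm high, loose. Origin: centre of its underside.
- sanding_block: Bystander: cork sanding block, 46 x 90 x 27 mm, loose on the bench. Origin: centre of its underside.
Not all that is in view belongs to the job. Leave any pink or turquoise look-alike of the spacer alone.

How it is judged:
On the way, in this order (a step that is already met when the one before it is completed fails the run):
1. the spacer stands on the spindle's seat, let go, with the wheel not yet on the shaft (z of spacer in the frame of spindle between 0.032 and 0.0385 m and horizontal distance between spacer and spindle below 0.004 m and angle between spacer's own z axis and vertical below 0.12 rad and contact force between spacer and the fingers below 0.2 N and horizontal distance between wheel and spindle above 0.06 m), for 0.2 s.
2. the wheel lies on the spacer, let go, with the cap not yet on the shaft (z of spacer in the frame of spindle between 0.027 and 0.0385 m and horizontal distance between each of spacer, wheel and spindle below 0.004 m and angle between each of spacer, wheel's own z axis and vertical below 0.12 rad and z of wheel in the frame of spindle between 0.051 and 0.0625 m and contact force between wheel and the fingers below 0.2 N and horizontal distance between cap and spindle above 0.05 m), for 0.2 s.
At the end, for the whole second after the job is handed in: Spacer, wheel, cap in this order on the shaft, released, at rest, centred within 4 mm, level within 0.12 rad, the cap held down by the pin against the spring: origins above the spindle's: cap 69.5-74 mm, wheel 53.5-58.2, spacer 29.5-34.2 (exact 72, 56, 32) (z of spacer in the frame of spindle between 0.0295 and 0.0342 m and horizontal distance between each of spacer, wheel, cap and spindle below 0.004 m and angle between each of spacer, wheel, cap's own z axis and vertical below 0.12 rad and z of wheel in the frame of spindle between 0.0535 and 0.0582 m and z of cap in the frame of spindle between 0.0695 and 0.074 m and linear speed of each of spacer, wheel, cap below 0.01 m/s); the robot touches nothing.
It fails at once if the cap is forced against the shaft or its pin with more than 25 N (contact force between cap and spindle above 25 N).
It fails at once if the spacer is pressed on the spindle with more than 25 N (contact force between spacer and spindle above 25 N).
It fails at once if the wheel is pressed on the spindle's shaft with more than 25 N (contact force between wheel and spindle above 25 N).
It fails at once if the finger plane, spool clamp or sanding block is pushed more than 30 mm (distance of any of finger_plane, spool_clamp, sanding_block from where it was at the start of the episode above 0.03 m).
It also fails if it takes over 72 s, if anything falls off the work surface, if the arm or the gripper's body presses on something with over 40 N, if the wrist force passes 120 N, or if a joint passes its speed limit or range.

### The arm

A 6-joint arm with a two-finger parallel gripper is mounted at the origin on the work surface; the furniture and walls round the work are solid. World frame = base frame: x ahead of the robot, y to its left, z up, the work surface at z = 0. Lengths are in m, angles in rad, forces in N, time in s.
With the tool pointing down it reaches from about 0.25 to 0.85 m from the base axis. Payload 12.5 kg.
Tool frame: the origin (TCP) lies midway between the tips of the shut fingers; the grasp point (between the pads) lies env.grasp_offset behind it (env.grasp_offset is the distance from the TCP to the grasp point, in m); z points along the fingers, y is the line along which they close (so a half turn about z gives the same grasp; the last joint's range is limited). The gripper opens to 93 mm and grips with 3 to 60 N. Pads are 15 mm wide; open, the fingers measure 128 mm over their backs; the gripper's body (75 mm by 188 mm) begins 65 mm behind the grasp point.
Start: joints at [-1.338, 0.351, 1.652, -0, 1.139, -0.085], TCP at [0.172, -0.522, 0.219] pointing down, gripper open.
Joint ranges: [-2.75, 2.75], [-0.79, 2.1], [0.01, 2.65], [-1.57, 4.71], [0.07, 3.14], [-2.87, 2.87]. Speed limits (rad/s): [2.22, 2.22, 2.79, 3.14, 3.14, 3.14].

### API

Orientations are given as a unit quaternion [w, x, y, z].
In Python, from workcell import env, eyes, find_in, place_of gives the robot as it stands.
- The arm moves only by the tool servo_tool, never from a script. Its argument "series" is one flat list of numbers, 4 for each row, row after row: the shift along the tool's x, y, z in m, then the turn about the tool's z in rad. A call has 1 to 8 rows; each row is the pose to reach, as a shift and turn from the pose commanded when the call began, along the tool's axes at that moment; what a row does not reach only later rows make up. A row lasts 1/8 s, in which the tool goes at most 62.5 mm and 10.7 degrees, less where a joint would pass 70% of its speed; a pose out of reach is approached as far as the arm can. A call with a gripper value outside its range is refused whole. "grip" is the opening in per cent of the stroke, from 0 (shut) to 100 (fully open), set as the call begins (left out, the last holds). The fingers move at their own pace and stop on an object; "newtons" is the grip in N (left out, the last holds). Time passes only in rows, so rows that repeat a pose let the fingers close. It gives the time, the measured TCP pose, the force, the opening and the grip force at its end, in the units of the state.
- env.state(): the state, without advancing time (a new reading comes with each control period).
- eyes.camera(name): name is "side" or "top" or "wrist"; returns a dict with "color" (480x640x3 uint8, blue, green, red), "z_map" (480x640 float32, m along the optical axis (not along the pixel's ray), 0 where there is no reading), "mtx" (3x3 intrinsics, pixels), "distortion" ([k1, k2, p1, p2, k3] as OpenCV has them; the pictures are not rectified), "extrinsics" (4x4, takes a point from camera to world coordinates). Camera axes: x right, y up, looking along -z (the intrinsics and any distortion apply to the point x, -y, -z); pixel columns grow to the right and rows downward; lengths in m; the calibration is good to about 2 mm. A picture is of the moment at which its call begins.
- env.sign_off(): hands the job in; it is judged then, once.
Trained networks look in the newest picture that a camera, given by its name, has taken for a name from the list of things; names that differ only in an ending like _2 or _b are one class to them, and where a whole thing is asked for, a point or a joint stands for the part that bears it (a point fixed in the world has none). Each returns a list of dicts, best first, with "confidence" (0 to 1); they miss things now and then, are a little off and sometimes report something else, mostly with a low value. They report only what shows in the picture. A call takes as long as a camera call. They do not tell look-alikes from the thing itself.
- find_in(camera, label): "location" ([x, y, z] in m, in the coordinates of the camera as it stood for that picture, good to about 4 mm: the middle of the surface that is visible of it).
- place_of(camera, label): "location" ([x, y, z] in m, in the coordinates of the camera as it stood for that picture, good to about 4 mm: a listed point, or the origin of a listed thing).
The state is a dict: "time_s": time; "qpos": joint angles; "joint_vel": joint speeds; "joint_torque": joint torques, N m; "eef_pos": TCP position; "ee_rot": TCP orientation; "ft_force": force on the tool from outside, world axes, zero at the start; "wrist_torque": the same for the moment, N m; "grip_width": opening from 0.0 (shut) to 1.0 (fully open); "gripper_force": force on a finger pad.
Only numpy, scipy, OpenCV 4.12 (cv2) and the standard library are available. Lean on these libraries where they do the work, as an engineer would, in place of code of your own. Each camera call takes 0.05 s, during which the arm holds its last target. There are 200 camera calls.

## Working session

There is one attempt and no reset: what is moved stays moved. The work goes in short steps, Python scripts to look and compute and a tool call to move; the robot and the scene stay as the last step left them, time stands still between calls to the robot, and variables do not carry over. Pictures are saved under pics/ and viewed, at most 10 in all, crops included, and the job is handed in when it is done.

Besides the shell and the picture viewer there is one more tool, called in YAML: its name, and indented under it one key for each argument. servo_tool: Moves the arm, as the interface text tells. Its arguments: {"type":"object","properties":{"series":{"type":"array","items":{"type":"number"}},"grip":{"type":"number"},"newtons":{"type":"number"}},"required":["series"]}

```bash
ls; mkdir -p pics
cat > h.py <<'E'
import numpy as np, cv2
from workcell import env, eyes, find_in, place_of
def cam(n):
    c=eyes.camera(n); return c
def w(c,p): 
    return (c["extrinsics"]@np.append(np.array(p,float),1))[:3]
def cloud(c):
    z=c["z_map"]; h,wd=z.shape
    u,v=np.meshgrid(np.arange(wd),np.arange(h))
    pts=cv2.undistortPoints(np.stack([u,v],-1).reshape(-1,1,2).astype(np.float64),np.array(c["mtx"],float),np.array(c["distortion"],float)).reshape(h,wd,2)
    P=np.stack([pts[...,0]*z,-pts[...,1]*z,-z],-1)
    E=np.array(c["extrinsics"]); return P@E[:3,:3].T+E[:3,3]
E
python3 - <<'E'
from h import *
print(env.grasp_offset, env.state())
for n in ("top","side"):
    c=cam(n); cv2.imwrite(f"pics/{n}0.png",c["color"])
    for l in ["spindle","pin_centre","spacer","wheel","cap","finger_plane","spool_clamp","sanding_block"]:
        for d in place_of(n,l)[:3]: print(n,l,round(d["confidence"],2),w(c,d["location"]).round(4))
E
```

```text
pics
0.0188 {'time_s': 0.0, 'qpos': array([-1.33758097e+00,  3.51199162e-01,  1.65242405e+00, -1.09839182e-05,
        1.13913054e+00, -8.46020420e-02]), 'joint_vel': array([ 0.00091092,  0.00091398, -0.00059416,  0.00057028,  0.00188877,
        0.00093028]), 'joint_torque': array([-2.34803454e-03, -4.97330368e+01, -2.85253483e+01,  6.98226085e-02,
        2.57367227e-02, -8.36153504e-05]), 'eef_pos': array([ 0.17181052, -0.5221048 ,  0.21812176]), 'ee_rot': array([-5.78573486e-04,  9.87400029e-01,  1.58242997e-01, -4.80718108e-05]), 'ft_force': array([-0.34246505, -0.41198179,  0.30634507]), 'wrist_torque': array([-0.02076779,  0.00790863,  0.03027118]), 'gripper_force': 0.0, 'grip_width': 0.9978685787758875}
top pin_centre 0.82 [0.5057 0.0102 0.0794]
top spacer 0.7 [ 0.394  -0.3858 -0.003 ]
top spacer 0.56 [ 0.5137 -0.2885 -0.0025]
top spacer 0.48 [ 0.4383 -0.3127  0.0055]
top wheel 0.83 [ 0.5789 -0.1798 -0.0011]
top cap 0.51 [ 0.4599 -0.144   0.0011]
top finger_plane 0.74 [0.6792 0.0854 0.001 ]
top sanding_block 0.85 [0.3713 0.1995 0.0009]
top sanding_block 0.65 [0.506  0.0097 0.0361]
side spindle 0.64 [ 5.077e-01  1.250e-02 -2.000e-04]
side pin_centre 0.83 [0.5066 0.0076 0.0803]
side spacer 0.74 [ 5.101e-01 -2.847e-01  4.000e-04]
side spacer 0.72 [ 0.4333 -0.3101  0.0048]
side spacer 0.68 [ 0.3975 -0.3858 -0.0009]
side wheel 0.86 [ 0.5751 -0.1784  0.0008]
side wheel 0.37 [ 0.4555 -0.1395  0.0302]
side cap 0.66 [ 0.4545 -0.1459  0.0017]
side cap 0.19 [0.5063 0.0122 0.003 ]
side finger_plane 0.59 [0.6738 0.0818 0.0017]
side spool_clamp 0.73 [ 0.7193 -0.0192  0.0024]
side sanding_block 0.77 [0.3777 0.1996 0.0007]
```

View pics/top0.png

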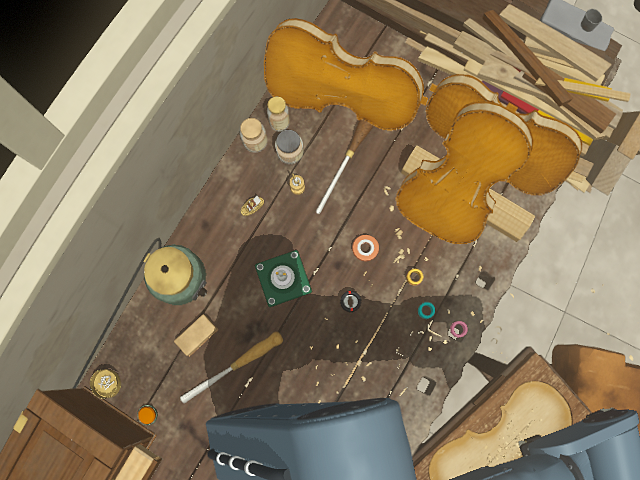

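View pics/side0.png

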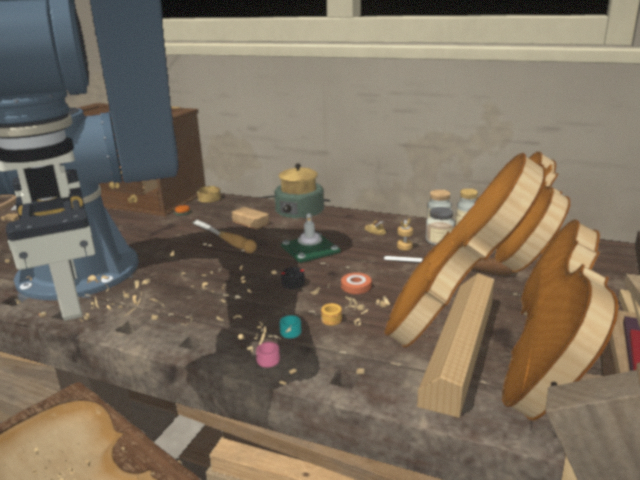

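Run:
```python
from h import *
from scipy.optimize import least_squares
c=cam("top");W=cloud(c);col=c["color"]
print("campos",np.array(c["extrinsics"])[:3,3])
hsv=cv2.cvtColor(col,cv2.COLOR_BGR2HSV)
def circ(xy,zl,zh,r,R):
    m=(np.hypot(W[...,0]-xy[0],W[...,1]-xy[1])<R)&(W[...,2]>zl)&(W[...,2]<zh)
    P=W[m]; 
    if len(P)<10: print("few",xy,len(P));return
    ctr,rad=cv2.minEnclosingCircle(P[:,:2].astype(np.float32))
    print(xy,len(P),"c",np.round(ctr,4),"r",round(rad,4),"mid",P[:,:2].mean(0).round(4),"z",np.median(P[:,2]).round(4),"hsv",np.median(hsv[m],0))
for xy in [(.396,-.386),(.512,-.2865),(.436,-.311)]: circ(xy,.018,.03,.018,.03)
circ((.577,-.179),.01,.022,.03,.045)
circ((.457,-.145),.022,.035,.023,.04)
circ((.506,.010),.030,.040,.02,.03)
circ((.506,.010),.074,.1,.011,.02)
m=(np.hypot(W[...,0]-.506,W[...,1]-.010)<.02)&(W[...,2]>.072)
P=W[m]
for p,h in zip(P,hsv[m]): print(p.round(4)*1000,h)
```

```text
campos [ 0.31512102 -0.09422805  1.38863006]
(0.396, -0.386) 107 c [ 0.3964 -0.3861] r 0.0188 mid [ 0.3961 -0.386 ] z 0.0225 hsv [172.  96. 195.]
(0.512, -0.2865) 101 c [ 0.5135 -0.287 ] r 0.0184 mid [ 0.5132 -0.2865] z 0.0227 hsv [ 23. 168. 245.]
(0.436, -0.311) 102 c [ 0.4366 -0.3132] r 0.0182 mid [ 0.437  -0.3128] z 0.0221 hsv [ 88. 209. 149.]
(0.577, -0.179) 427 c [ 0.5788 -0.177 ] r 0.0304 mid [ 0.5789 -0.1771] z 0.0153 hsv [ 12. 140. 226.]
(0.457, -0.145) 170 c [ 0.4559 -0.1436] r 0.0235 mid [ 0.4563 -0.1443] z 0.027 hsv [20.  22.  53.5]
(0.506, 0.01) 162 c [0.5079 0.0074] r 0.026 mid [0.506  0.0066] z 0.0345 hsv [ 19.   4. 183.]
(0.506, 0.01) 33 c [0.5079 0.0086] r 0.0101 mid [0.507  0.0087] z 0.0859 hsv [ 41.  15. 152.]
[511.4  11.5  85.9] [ 49  14 141]
[510.5   8.8  92.2] [ 45  14 142]
[511.4   7.1  86.6] [ 41  15 138]
[510.1  18.3  80.1] [ 21 202 189]
[509.5  15.8  84.3] [ 20 190 176]
[509.1  13.5  87. ] [ 21  84 151]
[509.2  11.4  86.2] [ 72   8 152]
[508.9   9.1  88.7] [ 49  13 159]
[509.3   7.1  86.1] [ 47  12 152]
[508.3   4.4  93.4] [ 55  11 139]
[508.1  18.4  78.3] [ 21 217 174]
[507.6  16.   81.9] [ 21 192 173]
[507.1  13.5  86.1] [ 21  88 147]
[507.   11.3  86.4] [ 65  10 158]
[506.4   8.8  91. ] [ 47  10 171]
[506.2   6.6  92.8] [ 55  10 161]
[507.    4.8  87.4] [ 38   7 141]
[507.4   2.9  84.8] [ 20 167 159]
[507.7   0.9  82.7] [ 21 195 174]
[508.3  -1.   79. ] [ 20 163 186]
[505.9  16.2  79.1] [ 20 128 129]
[506.3  14.2  76.7] [ 26  28 128]
[505.   11.3  85.9] [ 55  10 146]
[503.6   8.4  95.4] [ 47  12 153]
[504.5   6.8  89.2] [ 55  10 149]
[505.1   4.9  85.7] [ 23  24 139]
[506.1   3.3  79. ] [ 21 206 188]
[505.7   0.9  81.7] [ 21 200 191]
[505.7  -1.2  82.1] [ 21 188 199]
[504.1  12.   77.2] [ 45  15 136]
[502.4   8.9  88.6] [ 43  15 119]
[502.4   6.7  89.2] [ 47  15 116]
[503.3   5.   83.3] [ 53   9 109]
```

The top view shows the stand at (282,277), the wheel at (365,247) and the cap at (350,300). The yellow brass spacer is at (415,276), and the turquoise (427,310) and pink (459,329) sleeves are decoys. The side view agrees, with the pin lying roughly along world y. I'll move over the spacer next.

servo_tool:
  series: [0.39,-0.117,0,0,0.39,-0.117,0,0,0.39,-0.117,0,0,0.39,-0.117,0,0,0.39,-0.117,0,0,0.39,-0.117,0,0,0.39,-0.117,0.01,0,0.39,-0.117,0.01,0]
  grip: 100
  newtons: 15

```text
time_s: 1.95
eef_pos: [0.5068, -0.2879, 0.2078]
ee_rot: [-0.0, 0.987, 0.16, -0.0]
ft_force: [0.7, 0.1, -0.6]
grip_width: 1.003
gripper_force: 0.0
```

```bash
cat >> h.py <<'E'
def tool():
    s=env.state(); from scipy.spatial.transform import Rotation as R
    q=s["ee_rot"]; return s["eef_pos"],R.from_quat([q[1],q[2],q[3],q[0]]).as_matrix()
def rel(p):  # world point -> tool axes shift
    t,R=tool(); return R.T@(np.asarray(p)-t)
def ring(W,xy,zl,zh,R):
    m=(np.hypot(W[...,0]-xy[0],W[...,1]-xy[1])<R)&(W[...,2]>zl)&(W[...,2]<zh)
    P=W[m]
    if len(P)<10: return None,0,0,len(P)
    n=cv2.fitEllipse(cv2.convexHull((P[:,:2]*1000).astype(np.float32)))
    c,r=cv2.minEnclosingCircle(P[:,:2].astype(np.float32))
    return np.array(n[0])/1000,np.array(n[1])/2000,P[:,2].mean(),np.array(c),r
E
python3 - <<'E'
from h import *
print(tool(),env.state()["ft_force"])
c=cam("wrist");cv2.imwrite("pics/w1.png",c["color"]);W=cloud(c)
t,R=tool();print("cam rel",R.T@(np.array(c["extrinsics"])[:3,3]-t), R.T@np.array(c["extrinsics"])[:3,:3])
print(ring(W,(.513,-.287),.02,.03,.03))
for l in("spacer","wheel","cap"):
  for d in place_of("wrist",l)[:3]: print(l,d["confidence"],w(c,d["location"]))
E
```

```text
(array([ 0.50675553, -0.28788437,  0.20777783]), array([[ 9.49033951e-01,  3.15172168e-01, -1.03198805e-03],
       [ 3.15173035e-01, -9.49033868e-01,  8.22577617e-04],
       [-7.20138042e-04, -1.10590889e-03, -9.99999129e-01]])) [ 0.71454776  0.09735123 -0.58758059]
cam rel [ 0.06992483 -0.00099288 -0.16632366] [[ 1.39166427e-03  9.68254607e-01  2.49962156e-01]
 [ 9.99998252e-01 -1.65952291e-03  8.60845785e-04]
 [ 1.24833582e-03  2.49960521e-01 -9.68255224e-01]]
(array([ 0.51037601, -0.28786417]), array([0.01769099, 0.01781655]), np.float64(0.024389127032154186), array([ 0.51027197, -0.28785852]), 0.018192807212471962)
spacer 0.77 [ 0.44051804 -0.31559096 -0.00304939]
spacer 0.7 [ 0.50934304 -0.28704462  0.00271914]
spacer 0.63 [ 0.38684004 -0.39170019 -0.00213964]
wheel 0.81 [ 0.57569716 -0.18059309  0.00308248]
cap 0.65 [ 0.44770868 -0.1450325   0.00191106]
```

View pics/w1.png

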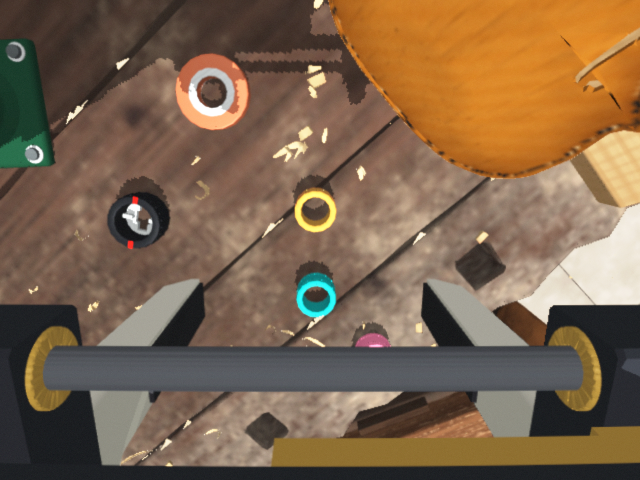

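The wrist view shows the spacer at (315,211), the wheel at (212,91) and the cap at (135,220) with its red marks. The fitted spacer radius is 17.7 mm, which matches. Going down to grasp it.

servo_tool:
  series: [0.003,0.001,0.06,0,0.003,0.001,0.12,0,0.003,0.001,0.17,0,0.003,0.001,0.19,0,0.003,0.001,0.202,0,0.003,0.001,0.202,0]

```text
time_s: 2.9
eef_pos: [0.5093, -0.29, 0.0074]
ee_rot: [0.0, 0.987, 0.158, 0.0]
ft_force: [0.4, -0.2, 0.6]
grip_width: 0.998
gripper_force: 0.0
```

servo_tool:
  series: [0,0,0,0,0,0,0,0,0,0,0,0,0,0,0,0,0,0,0,0]
  grip: 30
  newtons: 15

```text
time_s: 3.52
eef_pos: [0.509, -0.2894, 0.0067]
ee_rot: [0.0, 0.987, 0.158, 0.0]
ft_force: [0.3, 0.5, -0.2]
grip_width: 0.512
gripper_force: 0.0
```

servo_tool:
  series: [0,0,0,0,0,0,0,0,0,0,0,0]

```text
time_s: 3.9
eef_pos: [0.5089, -0.2894, 0.0066]
ee_rot: [-0.0, 0.987, 0.158, -0.0]
ft_force: [-0.5, 0.4, -0.9]
grip_width: 0.373
gripper_force: 14.8
```

servo_tool:
  series: [0,0,-0.05,0,0,0,-0.1,0,0,0,-0.125,0]

```text
time_s: 4.28
eef_pos: [0.5096, -0.2899, 0.1343]
ee_rot: [0.001, 0.987, 0.158, 0.001]
ft_force: [0.9, -0.1, -1.7]
grip_width: 0.38
gripper_force: 14.8
```

Run:
```python
from h import *
t,R=tool();print(t,R[:,0],env.state()["grip_width"],env.state()["gripper_force"])
c=cam("wrist");cv2.imwrite("pics/w2.png",c["color"]);W=cloud(c)
hsv=cv2.cvtColor(c["color"],cv2.COLOR_BGR2HSV)
L=(W-t)@R
m=(np.hypot(L[...,0],L[...,1])<.03)&(L[...,2]<.03)&(L[...,2]>-.04)&(abs(hsv[...,0].astype(int)-23)<6)&(hsv[...,1]>120)
P=L[m];print(len(P),P.min(0),P.max(0))
top=P[P[:,2]<np.percentile(P[:,2],30)+.002]; print(np.median(top[:,2]),cv2.minEnclosingCircle(top[:,:2].astype(np.float32)))
print("cap",ring(W,(.452,-.145),.022,.035,.04),"wheel",ring(W,(.576,-.18),.01,.022,.045))
```

```text
[ 0.50959513 -0.2898853   0.13428736] [0.94991692 0.31249727 0.00181647] 0.3795984689965188 14.769398136413656
3728 [-0.01256701 -0.01815618 -0.02062171] [0.02000536 0.01720341 0.00670271]
-0.017754460377694688 ((0.0025096163153648376, -0.0005058545502834022), 0.01786196418106556)
cap (array([ 0.45401016, -0.14401855]), array([0.02298202, 0.0232503 ]), np.float64(0.02776572011733902), array([ 0.45380449, -0.14380938]), 0.023508751764893532) wheel (array([ 0.57644684, -0.17734451]), array([0.0296301 , 0.02982996]), np.float64(0.016615653710961888), array([ 0.5765487 , -0.17729297]), 0.030147217214107513)
```

servo_tool:
  series: [0.005,-0.06,-0.045,0,0.01,-0.12,-0.05,0,0.01,-0.18,-0.05,0,0.01,-0.24,-0.05,0,0.01,-0.284,-0.05,0,0.01,-0.284,-0.05,0,0.01,-0.284,-0.05,0]

```text
time_s: 5.2
eef_pos: [0.4299, -0.0168, 0.1814]
ee_rot: [0.0, 0.987, 0.158, -0.0]
ft_force: [-0.5, -0.1, 0.5]
grip_width: 0.374
gripper_force: 14.8
```

Run:
```python
from h import *
t,R=tool();print(t,R[:,0])
c=cam("wrist");cv2.imwrite("pics/w3.png",c["color"]);W=cloud(c);L=(W-t)@R
hsv=cv2.cvtColor(c["color"],cv2.COLOR_BGR2HSV).astype(int)
print("seat",ring(W,(.507,.008),.033,.039,.03))
print("foot",ring(W,(.507,.008),.009,.0145,.08))
print("thick top",ring(W,(.507,.008),.062,.07,.015))
m=(np.hypot(W[...,0]-.507,W[...,1]-.008)<.02)&(W[...,2]>.074)&(W[...,2]<.095)
P=W[m];h=hsv[m]; b=h[:,1]>100
Q=P[b]; print(len(Q),"pin",Q.mean(0),cv2.minAreaRect((Q[:,:2]*1000).astype(np.float32)),cv2.fitLine(Q[:,:2].astype(np.float32),cv2.DIST_L2,0,.01,.01).ravel())
N=P[P[:,2]>.085];print("tip",len(N),N.mean(0),cv2.minEnclosingCircle(N[:,:2].astype(np.float32)))
m=(np.hypot(L[...,0],L[...,1])<.03)&(L[...,2]<.03)&(L[...,2]>-.04)&(abs(hsv[...,0]-23)<6)&(hsv[...,1]>120)
P=L[m];top=P[P[:,2]<np.percentile(P[:,2],30)+.002]; print("spacer",np.median(top[:,2]),cv2.minEnclosingCircle(top[:,:2].astype(np.float32)))
for d in place_of("wrist","pin_centre")[:2]: print(d["confidence"],w(c,d["location"]))
```

```text
[ 0.42994817 -0.01683737  0.18142085] [ 9.49806187e-01  3.12838945e-01 -4.02248382e-05]
seat (array([0.50464767, 0.00905235]), array([0.01967321, 0.01982821]), np.float64(0.036725187828264894), array([0.50452542, 0.00926111]), 0.02015446312725544)
foot (array([0.50508371, 0.00666269]), array([0.06508079, 0.06878453]), np.float64(0.01258658813371884), array([0.50426912, 0.00868832]), 0.07101504504680634)
thick top (array([0.50467792, 0.00898595]), array([0.01078139, 0.01090005]), np.float64(0.06727059852898411), array([0.50469667, 0.00896664]), 0.011098477989435196)
149 pin [0.5047513  0.00885658 0.08266937] ((504.80126953125, 8.918312072753906), (21.156269073486328, 4.772948265075684), 84.36080169677734) [0.10113581 0.9948726  0.5047513  0.00885658]
tip 227 [0.5045334  0.00892275 0.08902648] ((0.504380464553833, 0.008596633560955524), 0.005051650106906891)
spacer -0.017834613693594736 ((0.002548805670812726, -0.0004834948922507465), 0.01784657873213291)
0.93 [0.50439727 0.00840081 0.07860051]
0.73 [ 0.44983973 -0.14619968  0.00080555]
```

View pics/w3.png

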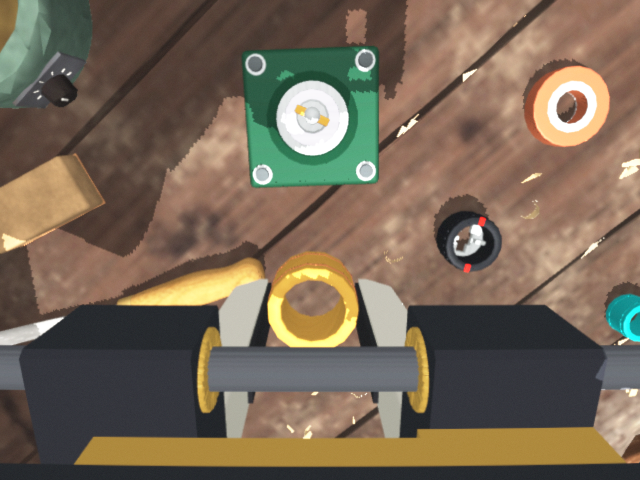

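The wrist view shows the stand's shaft at (312,117), with the pin slightly tilted in the image. The spacer is held level at (312,300). The fit puts the axis at (0.5046, 0.0089) and the pin direction at about 84° in world. Moving over the shaft.

servo_tool:
  series: [0.05,-0.0005,0,0,0.0765,-0.0005,0.03,0,0.0765,-0.0005,0.07,0,0.0765,-0.0005,0.075,0,0.0765,-0.0005,0.075,0]

```text
time_s: 5.92
eef_pos: [0.5025, 0.0072, 0.1073]
ee_rot: [0.0, 0.987, 0.158, 0.0]
ft_force: [0.1, -0.0, -1.3]
grip_width: 0.383
gripper_force: 14.8
```

Run:
```python
from h import *
t,R=tool();print(t,R[:,0], R[:,2])
c=cam("wrist");cv2.imwrite("pics/w4.png",c["color"][150:450,170:470]);W=cloud(c);L=(W-t)@R
hsv=cv2.cvtColor(c["color"],cv2.COLOR_BGR2HSV).astype(int)
r=np.hypot(L[...,0]-.0025,L[...,1])
m=(r<.011)&(W[...,2]>.075)&(W[...,2]<.095)
P=L[m];print(len(P))
m2=(hsv[m][:,1]<70)
N=P[m2]; print("neck",len(N),N.mean(0),cv2.minEnclosingCircle(N[:,:2].astype(np.float32)))
m=(np.hypot(L[...,0],L[...,1])<.03)&(L[...,2]<.03)&(L[...,2]>-.04)&(abs(hsv[...,0]-23)<6)&(hsv[...,1]>120)
P=L[m];top=P[P[:,2]<np.percentile(P[:,2],30)+.002]; print("spacer",np.median(top[:,2]),cv2.minEnclosingCircle(top[:,:2].astype(np.float32)))
```

```text
[0.50253918 0.00719914 0.10725752] [9.50226242e-01 3.11560693e-01 1.51009546e-04] [ 1.73436633e-04 -4.42754715e-05 -9.99999984e-01]
101
neck 86 [ 0.00032642 -0.0007709   0.01776077] ((-0.0010966758709400892, -0.0004531100858002901), 0.004782828036695719)
spacer -0.01776199293246127 ((0.0022799225989729166, -0.000670275476295501), 0.018099894747138023)
```

View pics/w4.png

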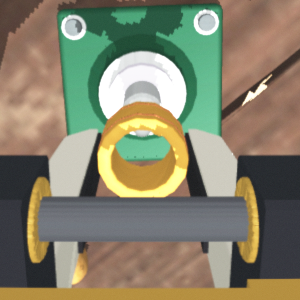

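The crop shows the sleeve centred left-right over the shaft, as expected. Descending gently.

servo_tool:
  series: [0,-0.0003,0.01,0,0,-0.0003,0.018,0,0,-0.0003,0.026,0,0,-0.0003,0.034,0,0,-0.0003,0.042,0]

```text
time_s: 6.6
eef_pos: [0.5021, 0.0082, 0.064]
ee_rot: [-0.0, 0.987, 0.158, -0.0]
ft_force: [0.5, 0.1, -0.4]
grip_width: 0.377
gripper_force: 14.8
```

servo_tool:
  series: [0,0,0.008,0,0,0,0.015,0,0,0,0.02,0,0,0,0.0205,0]

```text
time_s: 7.1
eef_pos: [0.502, 0.0081, 0.0438]
ee_rot: [-0.0, 0.987, 0.158, -0.0]
ft_force: [-0.3, -0.2, -0.5]
grip_width: 0.378
gripper_force: 14.8
```

servo_tool:
  series: [0,0,0,0,0,0,0,0,0,0,0,0,0,0,0,0]
  grip: 100

```text
time_s: 7.6
eef_pos: [0.5022, 0.0081, 0.0442]
ee_rot: [0.0, 0.987, 0.158, 0.0]
ft_force: [-0.5, -0.6, 0.6]
grip_width: 0.758
gripper_force: 0.0
```

servo_tool:
  series: [0,0,-0.04,0,0,0,-0.1,0,0,0.06,-0.13,0,0,0.12,-0.13,0,0,0.12,-0.13,0]

```text
time_s: 8.22
eef_pos: [0.5404, -0.109, 0.1745]
ee_rot: [0.0, 0.988, 0.156, 0.001]
ft_force: [-0.4, 1.3, -0.1]
grip_width: 0.999
gripper_force: 0.0
```

Run:
```python
from h import *
t,R=tool();print(t,R[:,0])
c=cam("wrist");cv2.imwrite("pics/w5.png",c["color"]);W=cloud(c)
print("spacer",ring(W,(.5046,.0089),.057,.064,.025))
print("wheel",ring(W,(.576,-.178),.01,.022,.045));print("cap",ring(W,(.454,-.144),.022,.035,.04))
p=ring(W,(.576,-.178),.01,.022,.045)[0]
if p is not None: print(rel([*p,.006]))
```

```text
[ 0.54042011 -0.10902227  0.17452842] [0.95103358 0.30908552 0.00112437]
spacer (array([0.50411581, 0.00864775]), array([0.01777756, 0.01812693]), np.float64(0.060528524023361764), array([0.50434881, 0.0087764 ]), 0.018326032906770706)
wheel (array([ 0.57619989, -0.1766925 ]), array([0.02974492, 0.02978654]), np.float64(0.01664104609665067), array([ 0.57614267, -0.17685832]), 0.03016224130988121)
cap (array([ 0.45686804, -0.14215733]), array([0.01942196, 0.02344572]), np.float64(0.027753620102012627), array([ 0.45444143, -0.14304391]), 0.023551160469651222)
[0.01321532 0.07732433 0.16799421]
```

servo_tool:
  series: [0.014,0.06,0.0,0,0.014,0.077,0.05,0,0.014,0.077,0.11,0,0.014,0.077,0.15,0,0.014,0.077,0.167,0,0.014,0.077,0.168,0]

```text
time_s: 9.02
eef_pos: [0.5769, -0.1738, 0.006]
ee_rot: [-0.0, 0.987, 0.159, -0.0]
ft_force: [-0.3, -1.2, 1.0]
grip_width: 0.998
gripper_force: 0.0
```

servo_tool:
  series: [0,0,0,0,0,0,0,0,0,0,0,0,0,0,0,0,0,0,0,0]
  grip: 50
  newtons: 15

```text
time_s: 9.65
eef_pos: [0.5774, -0.1749, 0.0067]
ee_rot: [0.0, 0.987, 0.158, 0.0]
ft_force: [-1.0, 0.0, 6.5]
grip_width: 0.647
gripper_force: 15.0
```

servo_tool:
  series: [0,0,-0.05,0,0,0,-0.11,0,-0.02,-0.03,-0.16,0,-0.05,-0.08,-0.183,0,-0.075,-0.13,-0.183,0,-0.1,-0.18,-0.183,0,-0.101,-0.198,-0.183,0,-0.101,-0.198,-0.183,0]

```text
time_s: 10.65
eef_pos: [0.4195, -0.0176, 0.1894]
ee_rot: [0.0, 0.987, 0.159, 0.0]
ft_force: [-0.3, 0.1, -0.3]
grip_width: 0.645
gripper_force: 15.0
```

```bash
cat > look.py <<'E'
from h import *
import sys
def go(name,h0,h1,rmin,zr):
    s=env.state();t,R=tool();print(t,R[:,0],R[:,2],s["grip_width"],s["gripper_force"],s["ft_force"])
    c=cam("wrist");cv2.imwrite(f"pics/{name}.png",c["color"]);W=cloud(c);L=(W-t)@R
    hsv=cv2.cvtColor(c["color"],cv2.COLOR_BGR2HSV).astype(int)
    sp=ring(W,(.5046,.0089),.057,.064,.025);print("spacer",sp)
    m=(np.hypot(W[...,0]-.5046,W[...,1]-.0089)<.02)&(W[...,2]>.074)&(W[...,2]<.095);P=W[m];Q=P[hsv[m][:,1]>100]
    N=P[P[:,2]>.085]
    if len(Q)>5 and len(N)>5:
        print("pin",cv2.minAreaRect((Q[:,:2]*1000).astype(np.float32)),"tip",cv2.minEnclosingCircle(N[:,:2].astype(np.float32)))
    m=(np.hypot(L[...,0]-.002,L[...,1])<rmin)&(L[...,2]<zr[1])&(L[...,2]>zr[0])
    P=L[m];print("held",len(P),np.percentile(P[:,2],[5,50,95]),cv2.minEnclosingCircle(P[:,:2].astype(np.float32)),P.min(0),P.max(0))
    if sp[0] is not None: print("spindle in tool",rel([*sp[0],.06]), rel([.5046,.0089,.06]))
    return c,W,L,hsv
E
python3 - <<'E'
from look import *
c,W,L,hsv=go("w6",0,0,.035,(-.014,-.006))
E
```

```text
[ 0.4195176  -0.01761019  0.18940084] [9.49478123e-01 3.13832452e-01 6.97840435e-04] [ 7.64101297e-04 -8.81273956e-05 -9.99999704e-01] 0.6454747003781547 14.999657480511814 [-0.34729755  0.07548752 -0.29822162]
spacer (array([0.50372629, 0.00930569]), array([0.01772732, 0.01792371]), np.float64(0.06039593138586648), array([0.50380564, 0.00910537]), 0.018236925825476646)
pin ((504.6626892089844, 8.983566284179688), (21.952472686767578, 4.993561267852783), 84.51604461669922) tip ((0.5047703981399536, 0.008510748855769634), 0.005527293775230646)
held 11151 [-0.01118458 -0.01008362 -0.00837394] ((0.005804712418466806, 3.945859134546481e-06), 0.03453971818089485) [-0.01747168 -0.03430726 -0.01398853] [ 0.02867013  0.03432188 -0.00600382]
spindle in tool [ 8.80441361e-02 -3.33736497e-05  1.29384832e-01] [0.08874681 0.00062557 0.12938566]
```

View pics/w6.png

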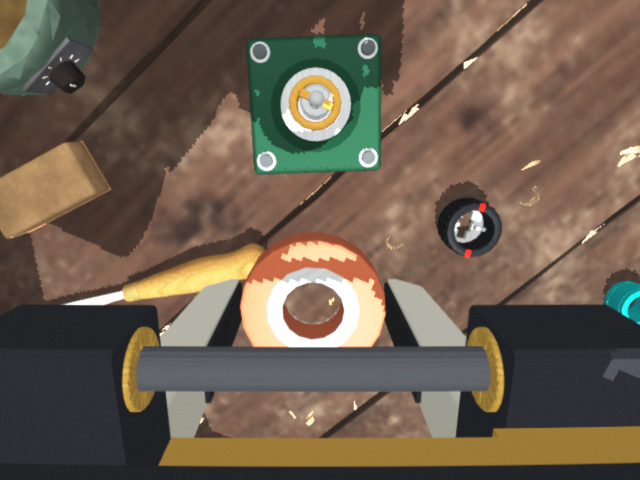

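The wheel is held at (312,305) and level, and the spacer sits on the shaft at (315,102). Now fitting the held wheel's centre.

```bash
cat >> look.py <<'E'
def arc(c,L,z0,r0,r1,rr,R):
    from scipy.optimize import least_squares
    t,_=tool()
    # depth edges: points on plane z0 near circle boundary
    m=(abs(L[...,2]-z0)<.0025)&(np.hypot(L[...,0],L[...,1])<R)
    k=np.ones((3,3),np.uint8);e=m&~cv2.erode(m.astype(np.uint8),k).astype(bool)
    P=L[e][:,:2]
    ok=np.ones(len(P),bool);x=np.array([0,0.])
    for i in range(8):
        d=np.hypot(*(P-x).T); s=(abs(d-rr)<(.006 if i<3 else .0025))&(P[:,0]>-.012)
        x=least_squares(lambda q:np.hypot(*(P[s]-q).T)-rr,x,loss="soft_l1",f_scale=.0005).x
    print("arc r",rr,s.sum(),x,np.std(np.hypot(*(P[s]-x).T)))
E
python3 - <<'E'
from look import *
t,R=tool();c=cam("wrist");L=(cloud(c)-t)@R
for rr in(.0125,.03): arc(c,L,-.0100,0,0,rr,.04)
E
```

```text
arc r 0.0125 238 [-0.00094713 -0.00049198] 0.0005504435757740478
arc r 0.03 582 [-0.00199992 -0.00044329] 0.0006972649854731798
```

Run:
```python
from look import *
for k in range(2):
    t,R=tool();c=cam("wrist");W=cloud(c);L=(W-t)@R
    hsv=cv2.cvtColor(c["color"],cv2.COLOR_BGR2HSV).astype(int)
    for rr in(.0125,.03): arc(c,L,-.0100,0,0,rr,.04)
    m=(np.hypot(W[...,0]-.5046,W[...,1]-.0089)<.02)&(W[...,2]>.074)&(W[...,2]<.095);P=L[m];Q=P[hsv[m][:,1]>100];N=P[W[m][:,2]>.085]
    print("pin",cv2.minAreaRect((Q[:,:2]*1000).astype(np.float32)),"tip",cv2.minEnclosingCircle(N[:,:2].astype(np.float32)),t)
```

```text
arc r 0.0125 242 [-0.0009883  -0.00053433] 0.0005200391994662254
arc r 0.03 579 [-0.00197976 -0.00054239] 0.0007502401276602409
pin ((88.9395980834961, 0.13446426391601562), (4.96590518951416, 21.98274040222168), 23.88028335571289) tip ((0.08868460357189178, 3.450247459113598e-05), 0.005005264189094305) [ 0.42012419 -0.01864291  0.18922482]
arc r 0.0125 241 [-0.00098994 -0.00045451] 0.0005167213514703953
arc r 0.03 565 [-0.00195827 -0.00044981] 0.0006561212673191968
pin ((89.1121826171875, -0.021137237548828125), (5.032822608947754, 21.93413543701172), 24.11216163635254) tip ((0.08896787464618683, 2.484419383108616e-05), 0.0049400231800973415) [ 0.42008787 -0.01880114  0.18909929]
```

servo_tool:
  series: [0.05,0.0003,0,0,0.09,0.0006,0.02,0,0.09,0.0006,0.06,0,0.09,0.0006,0.08,0,0.09,0.0006,0.086,0,0.09,0.0006,0.094,0,0.09,0.0006,0.102,0,0.09,0.0006,0.106,0]

```text
time_s: 11.85
eef_pos: [0.5049, 0.0094, 0.083]
ee_rot: [0.0, 0.987, 0.158, 0.0]
ft_force: [-1.4, -0.0, -1.2]
grip_width: 0.644
gripper_force: 15.0
```

servo_tool:
  series: [0,0,0.006,0,0,0,0.011,0,0,0,0.015,0,0,0,0.0155,0]

```text
time_s: 12.35
eef_pos: [0.5049, 0.0094, 0.0675]
ee_rot: [-0.0, 0.987, 0.158, -0.0]
ft_force: [-0.8, -0.3, -0.5]
grip_width: 0.648
gripper_force: 15.0
```

servo_tool:
  series: [0,0,0,0,0,0,0,0,0,0,0,0,0,0,0,0]
  grip: 100

```text
time_s: 12.85
eef_pos: [0.5049, 0.0094, 0.0677]
ee_rot: [0.0, 0.987, 0.158, 0.0]
ft_force: [-0.4, -0.5, -0.1]
grip_width: 0.988
gripper_force: 0.0
```

servo_tool:
  series: [0,0,-0.04,0,0,0,-0.1,0,-0.04,0.04,-0.12,0,-0.09,0.08,-0.12,0,-0.12,0.08,-0.12,0,-0.12,0.08,-0.12,0]

```text
time_s: 13.6
eef_pos: [0.4146, -0.1047, 0.1878]
ee_rot: [-0.0, 0.988, 0.157, -0.0]
ft_force: [0.9, -0.1, -1.1]
grip_width: 0.998
gripper_force: 0.0
```

Run:
```python
from h import *
t,R=tool();print(t,R[:,0])
c=cam("wrist");cv2.imwrite("pics/w7.png",c["color"]);W=cloud(c)
hsv=cv2.cvtColor(c["color"],cv2.COLOR_BGR2HSV).astype(int)
print("wheel",ring(W,(.5046,.0089),.072,.079,.035))
p=ring(W,(.454,-.144),.022,.035,.04);print("cap",p)
m=(np.hypot(W[...,0]-.5046,W[...,1]-.0089)<.02)&(W[...,2]>.078)&(W[...,2]<.095);Q=W[m&(hsv[...,1]>100)]
print("pin",cv2.minAreaRect((Q[:,:2]*1000).astype(np.float32)))
m=(np.hypot(W[...,0]-.454,W[...,1]+.144)<.03)&(W[...,2]>.018)&((hsv[...,0]<8)|(hsv[...,0]>172))&(hsv[...,1]>150)
Q=W[m];print(len(Q));l=Q[:,1]>p[0][1];a,b=Q[l].mean(0),Q[~l].mean(0);print(a,b,np.degrees(np.arctan2(*(a-b)[[1,0]])),(a+b)/2)
print(rel([*p[0],.01]))
```

```text
[ 0.41458052 -0.10469606  0.1878134 ] [ 9.50610640e-01  3.10385887e-01 -1.05680425e-04]
wheel (array([0.50311496, 0.00918279]), array([0.02936208, 0.03008058]), np.float64(0.0766573349934481), array([0.50354177, 0.00929772]), 0.030399508774280548)
cap (array([ 0.45304126, -0.14354639]), array([0.02347704, 0.02356022]), np.float64(0.02819537995485991), array([ 0.45298409, -0.14352845]), 0.023842139169573784)
pin ((509.73779296875, 7.697418212890625), (38.32245635986328, 27.895221710205078), 83.29885864257812)
104
[ 0.47177533 -0.14121658  0.02879658] [ 0.43555532 -0.14564874  0.02895436] 6.976478288482115 [ 0.45366532 -0.14343266  0.02887547]
[0.0231434  0.04876803 0.17796765]
```

View pics/w7.png

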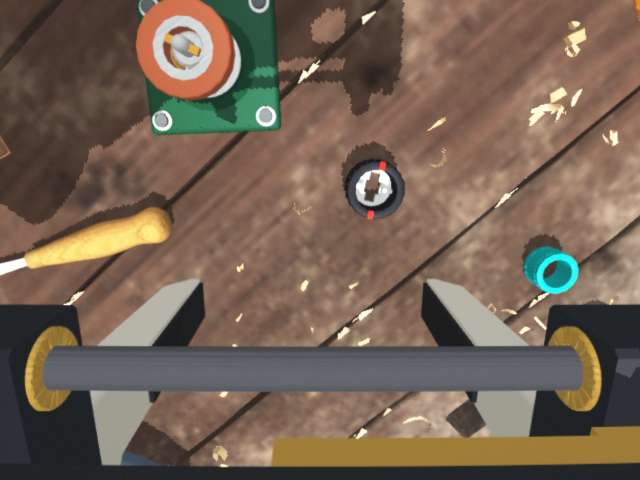

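The wheel is seated at (185,47). The cap at (375,187) has its slot about 7° from world x, so it needs about +77° to match the pin. Approaching the cap.

servo_tool:
  series: [0.023,0.049,0.05,0,0.023,0.049,0.1,0,0.023,0.049,0.11,0,0.023,0.049,0.11,0]

```text
time_s: 14.15
eef_pos: [0.4533, -0.1429, 0.0782]
ee_rot: [-0.0, 0.987, 0.159, -0.0]
ft_force: [-0.0, 0.8, 0.1]
grip_width: 0.998
gripper_force: 0.0
```

Run:
```python
from look import *
t,R=tool();c=cam("wrist");cv2.imwrite("pics/w8.png",c["color"]);W=cloud(c);L=(W-t)@R
print(t,R[:,0])
m=(W[...,2]>.024)&(W[...,2]<.033)&(np.hypot(L[...,0],L[...,1])<.032)
P=L[m];print(len(P),np.median(P[:,2]),cv2.minEnclosingCircle(P[:,:2].astype(np.float32)));arc(c,L,np.median(P[:,2]),0,0,.023,.035)
```

```text
[ 0.45334578 -0.14285787  0.0782073 ] [ 9.49671341e-01  3.13247849e-01 -3.58674411e-04]
2943 0.049603045763676065 ((-0.0001284225145354867, 0.0006920064915902913), 0.023771753534674644)
arc r 0.023 248 [-0.0007949   0.00071125] 0.0006054344748625054
```

servo_tool:
  series: [-0.0004,0.001,0.04,0,-0.0004,0.001,0.06,0,-0.0004,0.001,0.068,0]
  grip: 35
  newtons: 25

```text
time_s: 14.58
eef_pos: [0.4537, -0.1445, 0.0106]
ee_rot: [0.0, 0.987, 0.158, 0.001]
ft_force: [-0.4, 0.6, 0.3]
grip_width: 0.728
gripper_force: 0.0
```

servo_tool:
  series: [0,0,0,0,0,0,0,0,0,0,0,0,0,0,0,0]

```text
time_s: 15.08
eef_pos: [0.4536, -0.1447, 0.0107]
ee_rot: [0.0, 0.987, 0.158, 0.001]
ft_force: [-0.7, 1.2, 7.8]
grip_width: 0.487
gripper_force: 25.0
```

servo_tool:
  series: [0,0,-0.05,0,0,0,-0.1,-0.18,0.02,-0.015,-0.15,-0.36,0.05,-0.03,-0.18,-0.54,0.079,-0.052,-0.18,-0.72,0.079,-0.052,-0.18,-0.9,0.079,-0.052,-0.18,-1.08,0.079,-0.052,-0.18,-1.26]

```text
time_s: 16.08
eef_pos: [0.5117, -0.0703, 0.1901]
ee_rot: [0.0, 0.702, 0.712, 0.0]
ft_force: [1.4, 0.9, -0.7]
grip_width: 0.488
gripper_force: 25.0
```

servo_tool:
  series: [0,0,0,-0.091,0,0,0,-0.091]

```text
time_s: 16.32
eef_pos: [0.5117, -0.0704, 0.1901]
ee_rot: [0.0, 0.672, 0.741, 0.0]
ft_force: [0.5, -0.1, -1.0]
grip_width: 0.484
gripper_force: 25.0
```

```bash
cat > capm.py <<'E'
from look import *
from scipy.optimize import least_squares
def m(name):
    t,R=tool();c=cam("wrist");cv2.imwrite(f"pics/{name}.png",c["color"]);W=cloud(c);L=(W-t)@R
    hsv=cv2.cvtColor(c["color"],cv2.COLOR_BGR2HSV).astype(int)
    print(t,R[:,0],env.state()["grip_width"],env.state()["qpos"][5])
    k=(np.hypot(W[...,0]-.5046,W[...,1]-.0089)<.02)&(W[...,2]>.0795)&(W[...,2]<.095);P=L[k];Q=P[hsv[k][:,1]>100];N=P[W[k][:,2]>.085]
    if len(Q)>9:print("pin",cv2.minAreaRect((Q[:,:2]*1000).astype(np.float32)),"tip",cv2.minEnclosingCircle(N[:,:2].astype(np.float32)))
    k=(np.hypot(L[...,0],L[...,1])<.03)&(L[...,2]>-.025)&(L[...,2]<-.01)
    red=k&((hsv[...,0]<8)|(hsv[...,0]>172))&(hsv[...,1]>150)
    Q=L[red]
    if len(Q)>5:
        l=Q[:,0]*0>1
        a=Q[:,:2];cc,lab=cv2.kmeans(a.astype(np.float32),2,None,(3,30,1e-6),3,0)[1:][::-1]; d=cc[0]-cc[1]
        print("red",len(Q),cc,"angle in tool",np.degrees(np.arctan2(d[1],d[0])),"mid",cc.mean(0),np.median(Q[:,2]))
    z0=np.median(Q[:,2]) if len(Q)>5 else -.017
    for rr in(.016,.023): arc(c,L,z0,0,0,rr,.03)
E
python3 -c "
from capm import *
m('w9')"
```

```text
[ 0.51170321 -0.07038255  0.19009338] [-9.71712081e-02  9.95267662e-01 -1.94521335e-04] 0.4881305992887433 -0.32267149501732395
pin ((79.9503173828125, 1.3944990634918213), (21.112001419067383, 4.577332496643066), 7.900294780731201) tip ((0.07933133095502853, 0.000537163345143199), 0.005064465571194887)
red 196 [[0.02144522 0.00424703]
 [0.01829257 0.00357168]] angle in tool 12.090874 mid [0.01986889 0.00390936] -0.018295379169126408
arc r 0.016 322 [ 0.0010828  -0.00029429] 0.0006893422394254401
arc r 0.023 514 [ 4.38840988e-05 -3.29923616e-04] 0.0007820850656839963
```

View pics/w9.png

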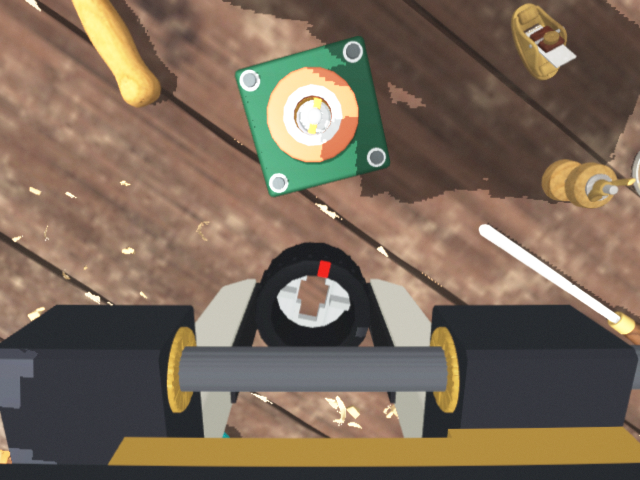

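The cap is held at (313,300) with its front red mark at (324,269). The slot sits at about 12° in the tool frame and the pin at about 8–11°, so they are aligned within tolerance. Moving over the shaft.

servo_tool:
  series: [0.05,0.0005,0,0,0.079,0.001,0.03,0,0.079,0.001,0.075,0,0.079,0.001,0.085,0,0.079,0.001,0.089,0,0.079,0.001,0.092,0,0.079,0.001,0.094,0,0.079,0.001,0.0955,0]

```text
time_s: 17.38
eef_pos: [0.5053, 0.0082, 0.0946]
ee_rot: [0.0, 0.672, 0.741, 0.0]
ft_force: [0.6, 0.8, -0.0]
grip_width: 0.483
gripper_force: 25.0
```

servo_tool:
  series: [0,0,0.0015,0,0,0,0.003,0]

```text
time_s: 17.62
eef_pos: [0.5051, 0.0083, 0.0911]
ee_rot: [0.0, 0.672, 0.741, 0.0]
ft_force: [0.4, -0.2, 0.2]
grip_width: 0.479
gripper_force: 25.0
```

servo_tool:
  series: [0,0,0.0015,0,0,0,0.003,0]

```text
time_s: 17.88
eef_pos: [0.505, 0.0083, 0.088]
ee_rot: [-0.0, 0.672, 0.741, -0.0]
ft_force: [0.6, -0.8, -0.6]
grip_width: 0.485
gripper_force: 25.0
```

servo_tool:
  series: [0,0,0.001,0,0,0,0.002,0]

```text
time_s: 18.12
eef_pos: [0.5051, 0.0083, 0.0862]
ee_rot: [0.0, 0.672, 0.741, 0.0]
ft_force: [-1.2, 1.1, 2.3]
grip_width: 0.482
gripper_force: 25.0
```

servo_tool:
  series: [0,0,0.0015,0,0,0,0.003,0,0,0,0.003,0]

```text
time_s: 18.5
eef_pos: [0.5051, 0.0083, 0.0832]
ee_rot: [0.0, 0.672, 0.741, 0.0]
ft_force: [-1.8, -0.1, 6.0]
grip_width: 0.48
gripper_force: 25.0
```

servo_tool:
  series: [0,0,0.0015,0,0,0,0.0027,0,0,0,0.0027,0]

```text
time_s: 18.88
eef_pos: [0.5052, 0.0083, 0.0808]
ee_rot: [0.0, 0.672, 0.741, 0.0]
ft_force: [-1.8, 0.9, 8.3]
grip_width: 0.486
gripper_force: 25.0
```

servo_tool:
  series: [0,0,0.0012,0,0,0,0.0023,0,0,0,0.0023,0]

```text
time_s: 19.25
eef_pos: [0.5052, 0.0083, 0.0787]
ee_rot: [0.0, 0.672, 0.741, 0.0]
ft_force: [-2.8, 0.6, 10.6]
grip_width: 0.484
gripper_force: 25.0
```

servo_tool:
  series: [0,0,0,0.1,0,0,0,0.2,0,0,0,0.3,0,0,0,0.4]

```text
time_s: 19.75
eef_pos: [0.5061, 0.0082, 0.079]
ee_rot: [0.001, 0.806, 0.591, 0.001]
ft_force: [-0.4, 0.4, 10.8]
grip_width: 0.481
gripper_force: 25.0
```

servo_tool:
  series: [0,0,0,0.12,0,0,0,0.24,0,0,0,0.36,0,0,0,0.46,0,0,0,0.53,0,0,0,0.53]

```text
time_s: 20.5
eef_pos: [0.5061, 0.0082, 0.079]
ee_rot: [0.001, 0.933, 0.361, 0.001]
ft_force: [-0.3, -0.1, 9.4]
grip_width: 0.489
gripper_force: 25.0
```

```bash
python3 -c "
from capm import *
s=env.state();print(s['ft_force'],s['wrist_torque'])
m('w10')"
```

```text
[-0.30813381 -0.11531097  9.40660531] [-0.14446868  0.07208149 -0.00225716]
[0.50607795 0.00817208 0.078991  ] [0.73988789 0.67272801 0.00171077] 0.4876559291587306 0.7564787914089256
pin ((1.4241948127746582, -0.013830184936523438), (4.386858940124512, 22.282058715820312), 37.856346130371094) tip ((-0.0002922999847214669, -0.002826099283993244), 0.0187333095818758)
red 115 [[0.02153764 0.00387425]
 [0.01892131 0.00442481]] angle in tool -11.883444 mid [0.02022947 0.00414953] -0.01844098238952788
arc r 0.016 329 [ 0.00071816 -0.00040818] 0.0005576679644276367
arc r 0.023 507 [-0.00031077 -0.00051806] 0.000782214230807368
```

servo_tool:
  series: [0,0,-0.0008,0,0,0,-0.0016,0,0,0,-0.0018,0]

```text
time_s: 20.92
eef_pos: [0.506, 0.0082, 0.0806]
ee_rot: [0.001, 0.933, 0.361, 0.001]
ft_force: [1.2, -0.7, 6.6]
grip_width: 0.483
gripper_force: 25.0
```

servo_tool:
  series: [0,0,0,0,0,0,0,0,0,0,0,0,0,0,0,0]
  grip: 100

```text
time_s: 21.42
eef_pos: [0.5049, 0.0083, 0.0798]
ee_rot: [-0.0, 0.933, 0.361, -0.0]
ft_force: [0.7, -0.4, 0.3]
grip_width: 0.867
gripper_force: 0.0
```

servo_tool:
  series: [0,0,-0.04,0,0,0,-0.1,0,-0.05,0,-0.12,0,-0.08,0,-0.12,0,-0.08,0,-0.12,0]

```text
time_s: 22.05
eef_pos: [0.445, -0.0464, 0.2003]
ee_rot: [0.0, 0.933, 0.36, 0.0]
ft_force: [0.6, -0.5, 0.5]
grip_width: 1.0
gripper_force: 0.0
```

Run:
```python
from h import *
t,R=tool();print(t,R[:,0],env.state()["time_s"])
c=cam("wrist");cv2.imwrite("pics/w11.png",c["color"]);W=cloud(c)
hsv=cv2.cvtColor(c["color"],cv2.COLOR_BGR2HSV).astype(int)
print("cap rim z",ring(W,(.5046,.0089),.094,.11,.03))
print("wheel top",ring(W,(.5046,.0089),.066,.08,.035))
r=np.hypot(W[...,0]-.5046,W[...,1]-.0089)
a=W[(r>.0175)&(r<.022)&(W[...,2]>.08)];b=W[(r>.0255)&(r<.029)&(W[...,2]>.06)&(W[...,2]<.09)]
print(np.percentile(a[:,2],[10,50,90]),np.percentile(b[:,2],[10,50,90]))
```

```text
[ 0.44496569 -0.04636379  0.20028717] [7.40470685e-01 6.72088635e-01 1.76301367e-04] 22.05
cap rim z (array([0.50575516, 0.00883398]), array([0.02341589, 0.02370104]), np.float64(0.10038551477450082), array([0.5058974 , 0.00870114]), 0.023887280374765396)
wheel top (array([0.50328189, 0.00959227]), array([0.02985834, 0.02993017]), np.float64(0.07410170981504734), array([0.50335342, 0.00961283]), 0.03013845719397068)
[0.09982492 0.10076759 0.1017506 ] [0.07182751 0.0728459  0.07375999]
```

View pics/w11.png

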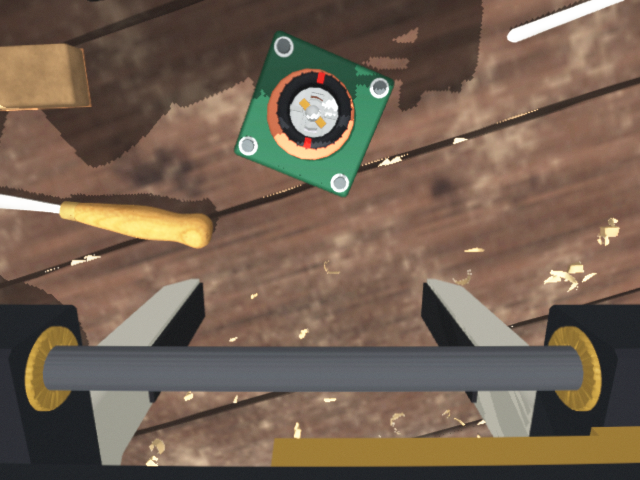

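The cap is at (315,110) with its rim 100 mm up, so its origin is at 72 mm. The wheel top is at about 72 mm, and the pin sits crosswise to the red marks, so the cap is locked. Handing in.

```bash
python3 -c "
from workcell import env
print(env.sign_off())"
```

```text
the job is handed in; nothing more can be done
None
```

The job is handed in: spacer, wheel and cap are on the spindle, with the cap locked under the pin at its 72 mm height in the last camera check, the highest wrist reading at about 11 N, and the other tools left where they were; the sign-off returned no verdict.

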